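Load the label unwinder and its guide stand

ROBOT

A 6-joint arm with a two-finger parallel gripper is mounted at the origin on a cart in front of the work surface, level with it; the furniture and walls round the work are solid. World frame = base frame: x ahead of the robot, y to its left, z up, the work surface at z = 0. Lengths are in m, angles in rad, forces in N, time in s.
With the tool pointing down it reaches from about 0.25 to 0.725 m from the base axis. Payload 4 kg.
Tool frame: the origin (TCP) lies midway between the tips of the shut fingers; the grasp point (between the pads) lies behind it (ctrl.grip_point_offset is the z of the grasp point in the tool frame, in m); z points along the fingers, y is the line along which they close (so a half turn about z gives the same grasp; the last joint's range is limited). The gripper opens to 85 mm and grips with 20 to 120 N. Pads are 22 mm wide; open, the fingers measure 114 mm over their backs; the gripper's body (76 mm by 85 mm) begins 54 mm behind the grasp point. The pads swing forward as they close: fully open they stand 13 mm farther back than shut.
Start: joints at [1.191, 0.241, 0.005, 1.335, 0, 1.571], TCP at [0.185, 0.464, 0.231] pointing down, gripper open.
Joint ranges: [-2.72, 2.72], [-1.05, 1.87], [-1.09, 1.28], [-1.99, 2.15], [-1.42, 1.44], [-3.14, 3.14]. Speed limits (rad/s): [2.79, 2.79, 3.14, 3.14, 3.14, 3.14].

INTERFACE

Orientations are given as a unit quaternion [w, x, y, z].
In Python, from station import ctrl gives the robot as it stands.
- The arm moves only by the shell command python3 -m jog 'ROWS' [OPENING]. ROWS is JSON, a list of rows, each a list of 2 entries, a list of its own where there are three numbers: the shift along the world's x, y, z in cm, then the turn, a rotation vector about the world's x, y, z in degrees. A call has 1 to 12 rows; each row shifts and turns the commanded pose from where the row before left it; what a row does not reach is not made up. A row lasts 1/12 s, in which the tool goes at most 41.7 mm and 7.16 degrees, less where a joint would pass 70% of its speed; a pose out of reach is approached as far as the arm can. A call with a gripper value outside its range is refused whole. OPENING is the closure, from -1 (fully open) to 1 (shut), set as the call begins (- or left out, the last holds). The fingers move at their own pace and stop on an object; the grip force is fixed at half the most. Time passes only in rows, so rows that do not move let the fingers close. It gives the time, the measured TCP pose, the force, the opening and the grip force at its end, in the units of the state.
- ctrl.observe(): the state, without advancing time (a new reading comes with each control period).
- ctrl.snapshot(name): name is "side" or "top"; returns (picture, depth): 420x560x3 uint8, red, green, blue; 420x560 float32, m along the optical axis (not along the pixel's ray), 0 where there is no reading.
- ctrl.camera_info(name): a dict with "K" (3x3 intrinsics, pixels), "world_to_cam" (4x4, takes a point from world to camera coordinates). Camera axes: x right, y down, z forward; pixel columns grow to the right and rows downward; lengths in m; the calibration is good to about 2 mm. A picture is of the moment at which its call begins. camera_info takes no time and is no camera call.
- ctrl.job_done(): hands the job in; it is judged then, once.
The state is a dict: "t": time; "qpos": joint angles; "qvel": joint speeds; "effort": joint torques, N m; "ee_pos": TCP position; "tool_rot": TCP orientation; "contact_force": force on the tool from outside, world axes, zero at the start; "ft_torque": the same for the moment, N m; "grip_width": opening from 0.0 (shut) to 1.0 (fully open); "grip_force": force on a finger pad.
Only numpy, scipy, OpenCV 4.12 (cv2) and the standard library are available. Lean on these libraries where they do the work, as an engineer would, in place of code of your own. Each camera call takes 0.05 s, during which the arm holds its last target. There are 200 camera calls.

TASK

Get the labeller's unwinder ready: take the white label roll from among the parts in front (not the spare in the far right corner) and put it on the unwinder's spindle, flat on the turntable, then the steel flange disc on top of the roll with its black boss up, then the brass locking collar on top of the boss. On the yellow guide stand put the black guide roller on the pin, and the red cap ring on the pin above it. Lower each part until it rests fully home before letting go of it, do not drop it; leave all five seated and still, and do not knock over the date stamp.

Things in the scene. Friction and masses are not known exactly. Their poses are not given: they have to be found in the camera images.
- label_roll: white paper label roll lying flat, axis upright; outside diameter 68 mm, height 40 mm, through bore of about 14 mm clear width. Origin: centre of its underside, z up its axis. 0.06 to 0.13 kg. Alike all round: grip it across its outside at any yaw. It lies among the other parts; a like spare roll by the crates in the far right corner is out of reach and not meant
- flange_disc: round grey steel disc, diameter 84 mm, 3 mm thick, with a black boss on its upper side, boss diameter 33 mm and 9 mm tall (overall height 12 mm), through bore 14 mm. Origin: centre of its underside, z up its axis. Lies boss up: grip it by the boss
- lock_collar: brass ring, outside diameter 33 mm, height 16 mm, through bore 14 mm, with a small black thumbscrew (12 mm wide) sticking out of its side at mid-height to 27 mm from the axis. Origin: centre of its underside; the thumbscrew points along its +x, z up its axis. Grip it with the fingers closing along its y, clear of the thumbscrew
- guide_roller: black rubber roller standing upright, diameter 30 mm, height 30 mm, white ring round its hole, through bore 10 mm. Origin: centre of its underside, z up its axis
- cap_ring: small red plastic ring, outside diameter 23 mm, height 12 mm, through bore 10 mm. Origin: centre of its underside, z up its axis
- unwinder: fixed unwinder: grey base plate 100 mm square, round aluminium turntable (diameter 88 mm, top 20 mm above the table), upright steel spindle of diameter 11 mm on the centre line, narrowing from 79 mm up to a bullet nose at 90 mm. Origin: on the table under the spindle's axis, z up. Roll, flange disc and collar come to rest with undersides 20, 60 and 72 mm above the origin
- guide_stand: fixed yellow round foot, diameter 66 mm, black side knob at its -x (to 43 mm), steel shoulder of diameter 20 mm (top 24 mm above the table), upright steel pin of diameter 7 mm on the centre line, narrowing from 62 mm up to a nose at 72 mm. Origin: on the table under the pin's axis, z up. Roller and cap ring come to rest with undersides 24 and 54 mm above the origin
- date_stamp: black-handled date stamp, 36 x 40 x 80 mm, standing loose near the left front edge beside the ink pad; a bystander, to be left standing. Origin: centre of its underside, z up

How it is judged:
By the outcome, as a careful person would: the job done as asked, in the order asked, and still so for the second after the job is handed in, with the robot touching nothing.
It also fails if it takes over 120 s, if anything falls off the work surface, if the arm or the gripper's body presses on something with over 40 N, if the wrist force passes 120 N, or if a joint passes its speed limit or range.

## Working session

There is one attempt and no reset: what is moved stays moved. The work goes in short steps, Python scripts to look and compute and a shell command to move; the robot and the scene stay as the last step left them, time stands still between calls to the robot, and variables do not carry over. Pictures are saved under pics/ and viewed, at most 14 in all, crops included, and the job is handed in when it is done.

```bash
ls; mkdir -p pics; python3 - <<'E'
from station import ctrl
import cv2,numpy as np
for n in("top","side"):
    p,d=ctrl.snapshot(n); cv2.imwrite(f"pics/{n}0.png",p[:,:,::-1]); np.save(f"{n}0.npy",d); np.save(f"{n}0p.npy",p)
    print(ctrl.camera_info(n))
print(ctrl.observe(),ctrl.grip_point_offset)
E
```

```text
pics
{'K': array([[404.97796997,   0.        , 276.68997391],
       [  0.        , 404.97796997, 213.45546711],
       [  0.        ,   0.        ,   1.        ]]), 'world_to_cam': array([[ 0.02536279, -0.99940979, -0.0231689 , -0.02696381],
       [-0.98013131, -0.02029943, -0.19730824,  0.4939048 ],
       [ 0.19672147,  0.02771285, -0.98006768,  0.9869958 ],
       [ 0.        ,  0.        ,  0.        ,  1.        ]])}
{'K': array([[452.90816088,   0.        , 279.04883194],
       [  0.        , 452.90816088, 210.63011267],
       [  0.        ,   0.        ,   1.        ]]), 'world_to_cam': array([[-0.83403734, -0.55168123, -0.00543525,  0.40095149],
       [-0.19537902,  0.30456057, -0.93223918,  0.1467587 ],
       [ 0.51595422, -0.77646035, -0.36180183,  1.08962628],
       [ 0.        ,  0.        ,  0.        ,  1.        ]])}
{'t': 0.1, 'qpos': array([ 1.19100936e+00,  2.41341235e-01,  3.83412682e-03,  1.33518204e+00,
       -3.57636844e-07,  1.57078627e+00]), 'qvel': array([ 0.00033861, -0.00074281,  0.00440901,  0.00079869, -0.00016482,
        0.00065646]), 'effort': array([-9.60608668e-04, -3.73137832e+01,  2.53010774e+01,  1.08564427e-02,
       -3.72817408e-05,  1.59913213e-06]), 'ee_pos': array([0.18514986, 0.46384179, 0.2304907 ]), 'tool_rot': array([-1.78468346e-04,  1.88749268e-01,  9.82024856e-01, -9.29432212e-04]), 'contact_force': array([ 0.79633776, -0.50432789,  0.16581357]), 'ft_torque': array([-0.00401027,  0.04506731,  0.01335306]), 'grip_force': 0.0, 'grip_width': 1.0002285550104166} -0.0187
```

View pics/top0.png

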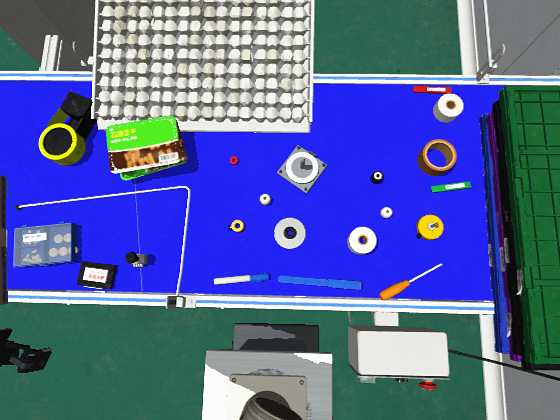

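View pics/side0.png

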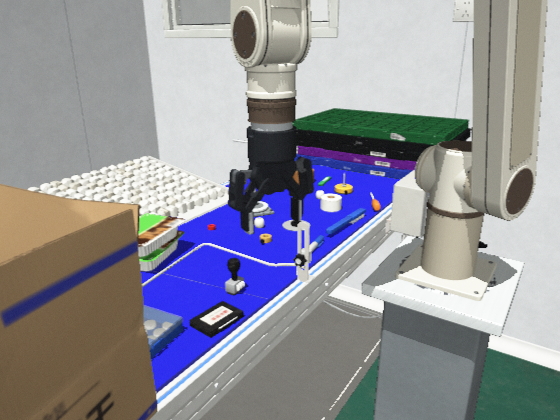

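```bash
cat > h.py <<'E'
import numpy as np,cv2
from station import ctrl
def ray(n,uv,z):
    c=ctrl.camera_info(n);T=c["world_to_cam"];R=T[:3,:3];o=-R.T@T[:3,3]
    d=R.T@np.linalg.inv(c["K"])@np.array([uv[0],uv[1],1.]);return o+d*(z-o[2])/d[2]
def proj(n,P):
    c=ctrl.camera_info(n);T=c["world_to_cam"];q=c["K"]@(T[:3,:3]@np.array(P)+T[:3,3]);return q[:2]/q[2]
def cloud(n,d):
    c=ctrl.camera_info(n);T=c["world_to_cam"];v,u=np.indices(d.shape);K=c["K"]
    P=np.stack([(u-K[0,2])/K[0,0]*d,(v-K[1,2])/K[1,1]*d,d],-1);return (P-T[:3,3])@T[:3,:3]
E
python3 - <<'E'
from h import *
p=np.load("top0p.npy");d=np.load("top0.npy")
cv2.imwrite("pics/crop0.png",cv2.resize(p[140:300,200:460,::-1],None,fx=3,fy=3,interpolation=cv2.INTER_CUBIC))
P=cloud("top",d)
for nm,u,v in [("roll",374,240),("flange",289,245),("boss",289,226),("collar",237,220),("cap",234,160),("roller",377,171),("base",302,190),("tt",290,175),("stand",425,235),("ball1",265,199),("ball2",387,212),("rod",190,240),("rod2",100,197),("table",330,200),("penW",240,279),("stamp",137,260),("pot",438,145),("eggs",220,125)]:
    print(nm,(P[v,u]*1000).round(),end="; ")
# highest points per area
z=P[...,2]
print()
for nm,r in dict(unw=(150,190,285,320),stand=(212,240,415,445),rod=(185,300,170,195),stamp=(245,275,120,155)).items():
    s=z[r[0]:r[1],r[2]:r[3]];print(nm,np.percentile(s,[50,95,99,100]).round(3))
E
```

```text
roll [ 433. -264.   39.]; flange [420. -49.   2.]; boss [470. -48.   3.]; collar [481.  90.  17.]; cap [654. 108.  -5.]; roller [ 619. -278.   29.]; base [568. -81.  10.]; tt [606. -48.  19.]; stand [ 451. -399.   21.]; ball1 [544.  18.  -1.]; ball2 [ 512. -305.   11.]; rod [428. 215.  -2.]; rod2 [534. 458.  24.]; table [ 544. -157.    1.]; penW [328.  75.  15.]; stamp [369. 339.  35.]; pot [ 695. -443.   27.]; eggs [745. 148.  21.]; 
unw [0.018 0.024 0.086 1.064]
stand [0.019 0.025 0.06  1.064]
rod [-0.     0.026  0.095  1.064]
stamp [0.    0.076 0.079 1.064]
```

View pics/crop0.png

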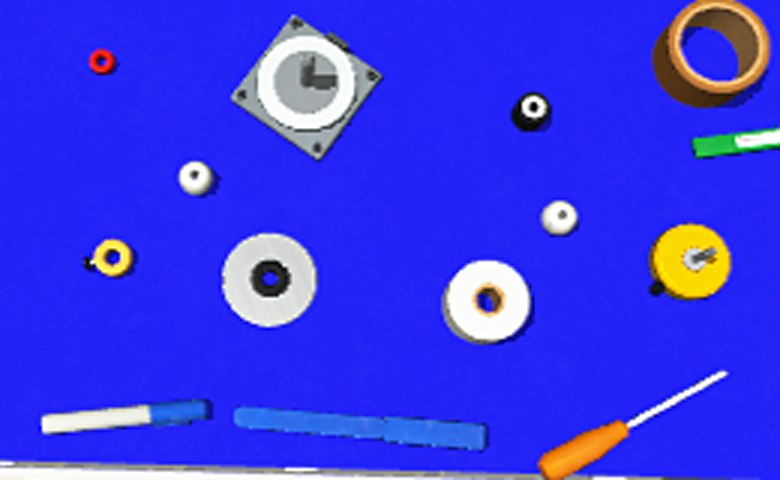

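```bash
cat >> h.py <<'E'
def blob(p,cond,box,S=6,big=True):
    """upscaled mask blob in box (u0,v0,u1,v1): ellipse fit of outer contour, holes"""
    u0,v0,u1,v1=box
    a=cv2.resize(p[v0:v1,u0:u1],None,fx=S,fy=S,interpolation=cv2.INTER_CUBIC)
    m=cond(cv2.cvtColor(a,cv2.COLOR_RGB2HSV).astype(int)).astype(np.uint8)
    c,h=cv2.findContours(m,cv2.RETR_CCOMP,cv2.CHAIN_APPROX_NONE)
    f=lambda q:(lambda e:((e[0][0]+.5)/S-.5+u0,(e[0][1]+.5)/S-.5+v0,e[1][0]/S,e[1][1]/S))(cv2.fitEllipse(q))
    i=max((k for k in range(len(c)) if h[0][k][3]<0),key=lambda k:cv2.contourArea(c[k]))
    holes=[np.round(f(c[k]),2) for k in range(len(c)) if h[0][k][3]==i and cv2.contourArea(c[k])>3*S*S]
    return np.round(f(c[i]),2),holes,c[i].reshape(-1,2)/S+[u0,v0]
E
cat > m.py <<'E'
from h import *
def go(p,n="top"):
    H,S,V=0,1,2
    L=[("rolltop",lambda a:(a[...,S]<40)&(a[...,V]>225),(340,220,385,262),.040,.040),
    ("flange",lambda a:(a[...,S]<60)&(a[...,V]>120),(268,210,312,256),.003,.003),
    ("boss",lambda a:(a[...,V]<90),(275,220,303,246),.0105,.012),
    ("collar",lambda a:(a[...,H]<40)&(a[...,S]>90)&(a[...,V]>120),(222,214,250,238),.012,.016),
    ("roller white",lambda a:(a[...,S]<80)&(a[...,V]>140),(365,165,390,188),.03,.03),
    ("roller all",lambda a:((a[...,S]<110)|(a[...,V]<80)),(365,165,390,188),.015,.015),
    ("cap",lambda a:((a[...,H]<15)|(a[...,H]>165))&(a[...,S]>100),(225,150,243,170),.008,.012),
    ("turntable white",lambda a:(a[...,S]<40)&(a[...,V]>225),(275,143,330,192),.020,.020),
    ("stand",lambda a:(a[...,H]>15)&(a[...,H]<40)&(a[...,S]>100)&(a[...,V]>120),(412,210,447,245),.012,.02)]
    for nm,c,b,z,zh in L:
        e,hs,_=blob(p,c,b)
        print(nm,e,(ray(n,e[:2],z)*1000).round(1)[:2],[(h,(ray(n,h[:2],zh)*1000).round(1)[:2]) for h in hs])
if __name__=="__main__": go(np.load("top0p.npy"))
E
python3 m.py
python3 - <<'E'
from h import *
p=np.load("top0p.npy")
a=cv2.resize(p[143:193,275:330,::-1],None,fx=8,fy=8,interpolation=cv2.INTER_CUBIC)
b=cv2.resize(p[205:255,412:452,::-1],None,fx=8,fy=8,interpolation=cv2.INTER_CUBIC)
cv2.imwrite("pics/c1.png",np.hstack([a,b]))
E
```

```text
rolltop [362.32 239.6   25.63  26.73] [ 433.1 -234.1] [(array([362.44, 239.51,  11.48,  11.74]), array([ 433.3, -234.4]))]
flange [289.37 232.81  30.52  31.01] [452.1 -49.1] [(array([289.68, 232.41,  12.52,  13.12]), array([453.2, -49.9]))]
boss [289.72 232.4   11.93  12.28] [452. -50.] [(array([289.62, 232.45,   4.8 ,   5.96]), array([451.7, -49.7]))]
collar [237.22 225.47  11.65  12.07] [467.3  88.9] [(array([237.24, 225.33,   5.39,   5.6 ]), array([467. ,  88.4]))]
roller white [377.47 175.18   7.18   7.97] [ 606.8 -278.5] [(array([377.44, 175.19,   3.14,   3.56]), array([ 606.7, -278.4]))]
roller all [376.59 176.9   11.22  13.43] [ 606.5 -279.5] []
cap [233.61 160.16   7.73   7.96] [649.1 107.4] [(array([233.54, 160.19,   2.88,   3.56]), array([647.6, 107. ]))]
turntable white [301.53 167.03  30.46  31.89] [628.9 -78.3] [(array([301.69, 166.93,  21.65,  22.36]), array([629.2, -78.7]))]
stand [429.89 226.61  24.2   26.07] [ 475.1 -415.4] [(array([432.06, 225.55,   7.03,  11.16]), array([ 476.6, -418.2]))]
```

View pics/c1.png

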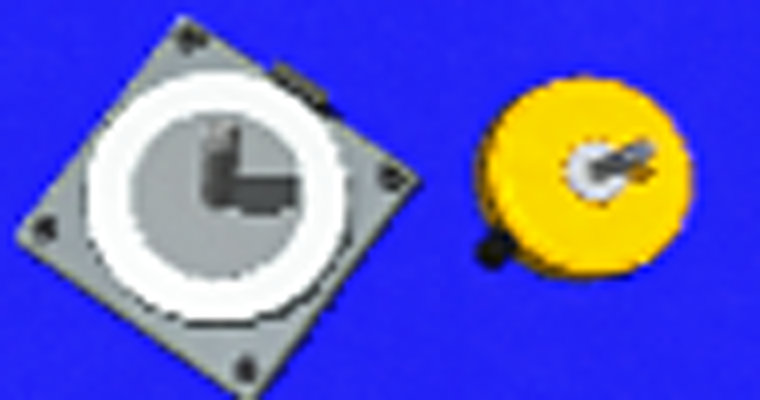

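```bash
python3 - <<'E'
from h import *
for nm,uv,z in [("spin tip",(302.4,158.4),.088),("spin base",(302.2,168.),.02),("pin tip",(437.4,223.6),.070),("shoulder",(431.4,225.8),.024)]:
    print(nm,(ray("top",uv,z)*1000).round(1)[:2])
print([proj("top",q).round(1) for q in([.629,-.0785,.09],[.629,-.0785,.02],[.476,-.416,.072],[.476,-.416,.024])])
e,h,c=blob(np.load("top0p.npy"),lambda a:(a[...,2]<70),(222,214,250,240))
print(e,(ray("top",e[:2],.008)*1000).round(1))
p=np.load("side0p.npy")
a=cv2.resize(p[165:250,200:400,::-1],None,fx=4,fy=4,interpolation=cv2.INTER_CUBIC)
cv2.imwrite("pics/s1.png",a)
E
```

```text
spin tip [629.6 -78. ]
spin base [626.2 -80.1]
pin tip [ 472.8 -413.7]
shoulder [ 475.2 -415.1]
[array([302.6, 158.4]), array([301.6, 167. ]), array([438.6, 222.2]), array([431.7, 225.5])]
[228.83 227.49   1.8    4.  ] [462.1 111.5   8. ]
```

View pics/s1.png

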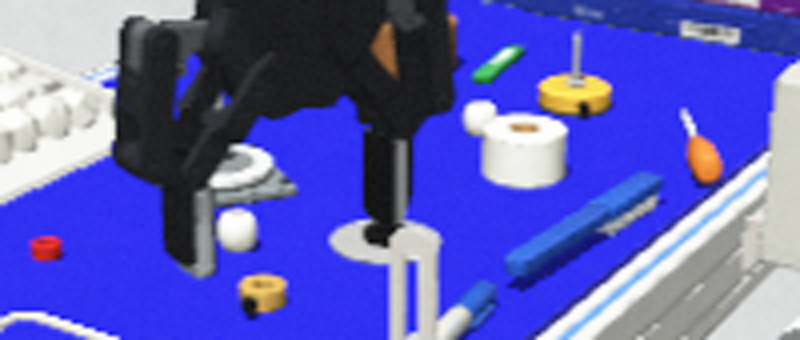

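```bash
python3 -m jog '[[[1.24,-3.49,0],[0,0,-6.8]],[[1.24,-3.49,0],[0,0,-6.8]],[[1.24,-3.49,0],[0,0,-6.8]],[[1.24,-3.49,0],[0,0,-6.8]],[[1.24,-3.49,0],[0,0,-6.8]],[[1.24,-3.49,0],[0,0,-6.8]],[[1.24,-3.49,0],[0,0,-6.8]],[[1.24,-3.49,0],[0,0,-6.8]],[[1.24,-3.49,0],[0,0,-6.8]],[[1.24,-3.49,0],[0,0,-6.8]],[[1.24,-3.49,0],[0,0,0]],[[1.24,-3.49,0],[0,0,0]]]' -1
python3 -m jog '[[[1.24,-3.49,0],[0,0,0]],[[1.24,-3.49,0],[0,0,0]],[[1.24,-3.49,0],[0,0,0]],[[1.24,-3.49,0],[0,0,0]],[[1.24,-3.49,0],[0,0,0]],[[1.24,-3.49,0],[0,0,0]],[[1.24,-3.49,0],[0,0,0]],[[1.24,-3.49,0],[0,0,0]],[[0,0,0],[0,0,0]],[[0,0,0],[0,0,0]]]'
```

```text
t: 1.1
ee_pos: [0.334, 0.0438, 0.2312]
tool_rot: [0.0, 0.706, 0.709, 0.0]
contact_force: [0.8, 0.6, -0.1]
grip_width: 1.001
grip_force: 0.0
t: 1.93
ee_pos: [0.4331, -0.235, 0.23]
tool_rot: [-0.001, 0.707, 0.707, -0.0]
contact_force: [0.0, -0.3, -0.6]
grip_width: 0.995
grip_force: 0.0
```

```bash
python3 -m jog '[[[0,0,-3],[0,0,0]],[[0,0,-3],[0,0,0]],[[0,0,-3],[0,0,0]],[[0,0,-3],[0,0,0]],[[0,0,-3],[0,0,0]],[[0,0,-3],[0,0,0]],[[0,0,-2],[0,0,0]],[[0,0,-1.5],[0,0,0]],[[0,0,-1],[0,0,0]],[[0,0,0],[0,0,0]],[[0,0,0],[0,0,0]]]'
python3 -m jog '[[[0,0,0],[0,0,0]],[[0,0,0],[0,0,0]],[[0,0,0],[0,0,0]],[[0,0,0],[0,0,0]],[[0,0,0],[0,0,0]],[[0,0,0],[0,0,0]],[[0,0,0],[0,0,0]],[[0,0,0],[0,0,0]]]' 1
python3 - <<'E'
from h import *
for n in("top","side"):
    p,d=ctrl.snapshot(n);np.save(n+"1p.npy",p)
    cv2.imwrite("pics/%s1.png"%n,p[:,:,::-1])
a=np.load("top1p.npy")[150:290,290:470,::-1];b=np.load("side1p.npy")[120:260,230:410,::-1]
cv2.imwrite("pics/g1.png",cv2.resize(np.vstack([a,b])if 0 else np.hstack([a,b]),None,fx=2.2,fy=2.2))
E
```

```text
t: 2.85
ee_pos: [0.4331, -0.2328, 0.0065]
tool_rot: [-0.0, 0.705, 0.709, -0.0]
contact_force: [-0.1, 0.5, 0.5]
grip_width: 1.001
grip_force: 0.0
t: 3.52
ee_pos: [0.4346, -0.2341, 0.0082]
tool_rot: [0.002, 0.706, 0.709, 0.001]
contact_force: [-0.9, 1.9, 5.1]
grip_width: 0.77
grip_force: 67.1
```

View pics/g1.png

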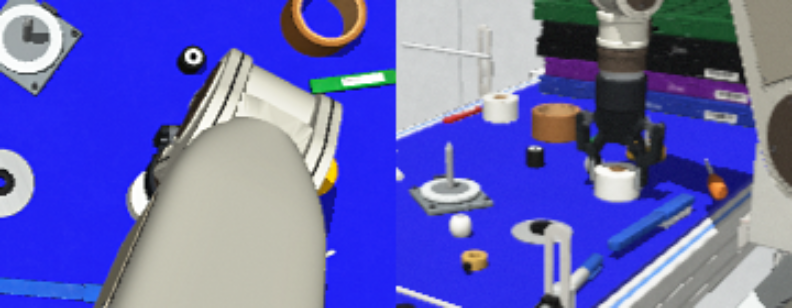

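```bash
python3 - <<'E'
from h import *
p=np.load("side1p.npy")
print("proj",[proj("side",q).round(1) for q in([.629,-.0785,.09],[.629,-.0785,.02],[.629,-.0785,.06])], "roll",[proj("side",q).round(1) for q in([.433,-.234,.04],[.433,-.234,.0])])
a=cv2.resize(p[178:225,225:290,::-1],None,fx=6,fy=6,interpolation=cv2.INTER_CUBIC)
b=cv2.resize(p[178:225,310:370,::-1],None,fx=6,fy=6,interpolation=cv2.INTER_CUBIC)
cv2.imwrite("pics/s2.png",np.hstack([a,b]))
g=p[178:212,240:272].astype(float).mean(2)
for v in range(184,202,3): print(v,p[v,248:262].mean(1).astype(int))
print(ctrl.observe()["ee_pos"])
E
```

```text
proj [array([253.7, 184.3]), array([254.2, 204.9]), array([253.9, 193.2])] roll [array([330.7, 196.4]), array([330.2, 207.9])]
184 [109 110 107 104 108 130 134 109 107 107 108 108 109 107]
187 [106 106 107 107 171 201 179 143 104 107 106 106 106 107]
190 [109 107 109 107 143 154 152 124 105 107 107 108 107 107]
193 [105 106 107 109 146 162 152 126 103 110 108 107 108 106]
196 [106 109 108 109 130 150 156 127 108 106 109 106 109 105]
199 [ 99  96 101 105 113 143 156 128 108 108 107 107 107 108]
[ 0.43464125 -0.23415235  0.00824481]
```

View pics/s2.png

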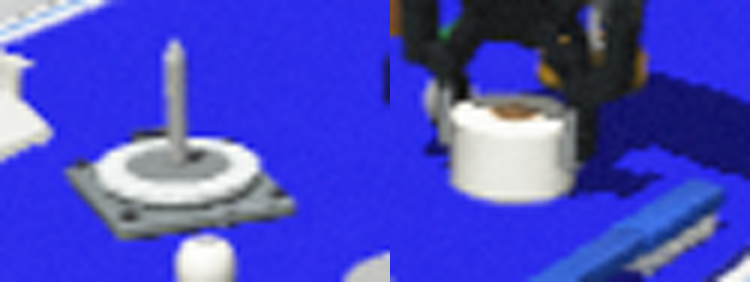

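```bash
python3 -m jog '[[[0,0,1],[0,0,0]],[[0,0,2],[0,0,0]],[[0,0,3],[0,0,0]],[[0,0,3],[0,0,0]],[[0,0,3],[0,0,0]],[[0,0,0],[0,0,0]]]'
python3 -m jog '[[[2,1.5,0],[0,0,0]],[[3,2.4,0],[0,0,0]],[[3,2.4,0],[0,0,0]],[[3,2.4,0],[0,0,0]],[[3,2.4,0],[0,0,0]],[[3,2.4,0],[0,0,0]],[[1.5,1.5,0],[0,0,0]],[[1,0.6,0],[0,0,0]],[[0,0,0],[0,0,0]],[[0,0,0],[0,0,0]],[[0,0,0],[0,0,0]]]'
cat > look.py <<'E'
from h import *
import sys
k=sys.argv[1];o=ctrl.observe();print(o["ee_pos"].round(4),o["tool_rot"].round(4),o["qpos"].round(3))
for n in("top","side"):
    p,d=ctrl.snapshot(n);np.save(n+k+"p.npy",p);np.save(n+k+"d.npy",d)
S=[int(x) for x in sys.argv[2:10]]
c=[cv2.resize(np.load(n+k+"p.npy")[b[1]:b[3],b[0]:b[2],::-1],(390,390*(b[3]-b[1])//(b[2]-b[0])),interpolation=cv2.INTER_CUBIC) for n,b in(("top",S[:4]),("side",S[4:]))]
m=max(x.shape[0] for x in c);c=[cv2.copyMakeBorder(x,0,m-x.shape[0],0,0,cv2.BORDER_CONSTANT) for x in c]
cv2.imwrite(f"pics/k{k}.png",np.hstack(c))
E
python3 look.py 2 270 130 340 200 220 150 290 220
```

```text
t: 4.12
ee_pos: [0.4373, -0.2358, 0.1336]
tool_rot: [0.006, 0.706, 0.709, 0.002]
contact_force: [0.9, -0.6, 0.2]
grip_width: 0.772
grip_force: 67.1
t: 5.03
ee_pos: [0.6274, -0.0781, 0.1262]
tool_rot: [-0.0, 0.706, 0.708, -0.0]
contact_force: [0.6, -0.8, -0.7]
grip_width: 0.775
grip_force: 67.1
[ 0.6274 -0.0781  0.1262] [-3.000e-04  7.058e-01  7.084e-01 -5.000e-04] [-0.124  0.561  0.21   1.22  -0.     1.443]
```

View pics/k2.png

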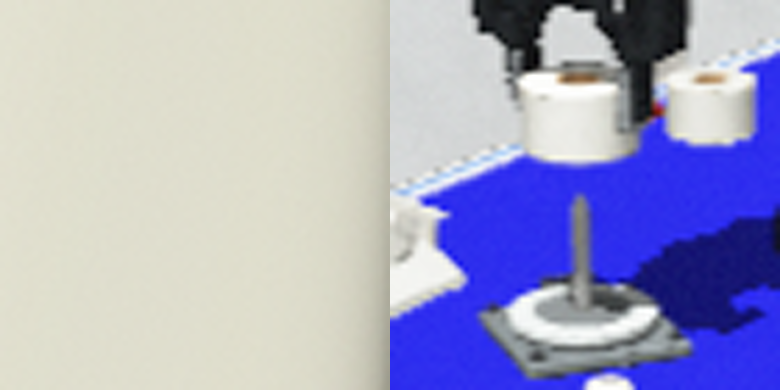

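```bash
cat > meas.py <<'E'
from h import *
import sys
def xs(p,v,u0,u1,S=8):
    "subpixel mid of non-blue run in row v"
    s=(p[v,u0:u1,2].astype(float)-p[v,u0:u1,0])  # blue minus red
    return s
E
python3 - <<'E'
from h import *
p=np.load("side2p.npy").astype(int)
print(p[170:180:3,238:270].sum(2)) 
s=(p[...,2]-p[...,0])
for v in range(187,203,3): print(v,s[v,248:262])
for q in ([.6274,-.0781,.158],[.6274,-.0781,.118],[.629,-.0783,.158]): print(proj("side",q).round(2))
e=blob(p.astype(np.uint8),lambda a:(a[...,1]<60)&(a[...,2]>205),(236,160,268,182));print(e[0])
c=e[2];print(c[:,0].min(),c[:,0].max(),c[:,1].max())
E
```

```text
[[643 635 638 636 627 608 604 649 674 691 697 700 705 706 705 700 697 689
  677 662 639 617 501 427 424 213 108  89  75 134 221 438]
 [631 634 639 636 638 613 606 655 675 688 703 702 705 700 699 700 688 680
  682 666 652 622 498 348 374 332 326 349 341 334 337 469]
 [567 645 717 617 578 617 597 646 670 684 694 697 697 704 700 700 694 689
  678 666 647 620 586 544 489 433 404 339 338 330 333 337]
 [675 571 534 417 352 329 334 340 363 389 408 440 441 467 503 511 505 476
  440 428 411 389 360 339 327 331 330 337 333 333 328 340]]
187 [191 193 190 192 118   4  -1  76 181 194 190 194 191 191]
190 [191 193 195 194 123   0   0  44 160 195 192 194 191 194]
193 [194 194 194 194 124   0   0  47 155 192 191 191 195 194]
196 [195 194 193 195 143  28   0  47 156 193 193 190 193 192]
199 [125 125 104  74  29   2   0   9  67 166 192 195 194 192]
202 [ 2  3  4  3  1 -1 -3  1  2  4  2  4  9  7]
[253.44 163.67]
[253.77 175.94]
[253.07 163.58]
[251.5  170.85  16.4   18.88]
243.0 260.6666666666667 179.16666666666666
```

```bash
python3 -m jog '[[[0,0,-1],[0,0,0]],[[0,0,-1],[0,0,0]],[[0,0,-0.5],[0,0,0]],[[0,0,-0.5],[0,0,0]],[[0,0,-0.5],[0,0,0]],[[0,0,-0.5],[0,0,0]],[[0,0,-0.3],[0,0,0]],[[0,0,0],[0,0,0]],[[0,0,0],[0,0,0]]]'; python3 -c "
from station import ctrl
o=ctrl.observe();print(o['ee_pos'],o['contact_force'],o['ft_torque'])"
```

```text
t: 5.88
ee_pos: [0.6284, -0.0776, 0.0831]
tool_rot: [-0.0, 0.706, 0.709, -0.0]
contact_force: [0.7, -0.3, -0.6]
grip_width: 0.773
grip_force: 67.1
[ 0.62835268 -0.07756663  0.08313988] [ 0.74247284 -0.27416298 -0.60837899] [-0.04109544  0.0015097  -0.00334389]
```

```bash
python3 -m jog '[[[0,0,-1],[0,0,0]],[[0,0,-1],[0,0,0]],[[0,0,-1],[0,0,0]],[[0,0,-1],[0,0,0]],[[0,0,-0.5],[0,0,0]],[[0,0,-0.3],[0,0,0]],[[0,0,0],[0,0,0]],[[0,0,0],[0,0,0]]]'
```

```text
t: 6.55
ee_pos: [0.6283, -0.0776, 0.0351]
tool_rot: [-0.0, 0.706, 0.709, -0.0]
contact_force: [0.2, -0.8, -0.5]
grip_width: 0.769
grip_force: 67.1
```

```bash
python3 -m jog '[[[0,0,-0.2],[0,0,0]],[[0,0,-0.2],[0,0,0]],[[0,0,0],[0,0,0]],[[0,0,0],[0,0,0]]]'; python3 -m jog '[[[0,0,-0.1],[0,0,0]],[[0,0,-0.1],[0,0,0]],[[0,0,0],[0,0,0]],[[0,0,0],[0,0,0]]]'
```

```text
t: 6.88
ee_pos: [0.6284, -0.0776, 0.0314]
tool_rot: [0.0, 0.706, 0.709, 0.0]
contact_force: [-0.1, 1.1, -0.3]
grip_width: 0.774
grip_force: 67.1
t: 7.22
ee_pos: [0.6283, -0.0776, 0.0292]
tool_rot: [-0.0, 0.706, 0.709, -0.0]
contact_force: [-0.2, -0.2, -1.3]
grip_width: 0.773
grip_force: 67.1
```

```bash
for i in 1; do python3 -m jog '[[[0,0,-0.1],[0,0,0]],[[0,0,0],[0,0,0]],[[0,0,0],[0,0,0]]]'; done;  python3 -m jog '[[[0,0,-0.1],[0,0,0]],[[0,0,0],[0,0,0]],[[0,0,0],[0,0,0]]]'
```

```text
t: 7.47
ee_pos: [0.6285, -0.0776, 0.0284]
tool_rot: [0.0, 0.706, 0.709, 0.0]
contact_force: [1.0, 0.6, -0.9]
grip_width: 0.775
grip_force: 67.1
t: 7.72
ee_pos: [0.6286, -0.0776, 0.0283]
tool_rot: [0.0, 0.706, 0.709, 0.0]
contact_force: [-2.4, 0.8, 5.8]
grip_width: 0.773
grip_force: 67.7
```

```bash
python3 -m jog '[[[0,0,0],[0,0,0]],[[0,0,0],[0,0,0]],[[0,0,0],[0,0,0]],[[0,0,0],[0,0,0]],[[0,0,0.5],[0,0,0]],[[0,0,1],[0,0,0]],[[0,0,2],[0,0,0]],[[0,0,3],[0,0,0]],[[0,0,3],[0,0,0]],[[0,0,3],[0,0,0]],[[0,0,0],[0,0,0]]]' -1
python3 -m jog '[[[-3,0.4,0],[0,0,0]],[[-3,0.4,0],[0,0,0]],[[-3,0.5,0],[0,0,0]],[[-3,0.5,0],[0,0,0]],[[-3,0.5,0],[0,0,0]],[[-2.6,0.5,0],[0,0,0]],[[0,0,0],[0,0,0]],[[0,0,0],[0,0,0]]]' 0
python3 look.py 3 270 130 350 210 220 150 310 240
```

```text
t: 8.63
ee_pos: [0.6327, -0.0782, 0.1612]
tool_rot: [0.006, 0.706, 0.709, 0.004]
contact_force: [1.6, 0.6, 1.3]
grip_width: 1.0
grip_force: 0.0
t: 9.3
ee_pos: [0.4517, -0.0495, 0.1534]
tool_rot: [0.001, 0.706, 0.709, 0.001]
contact_force: [1.4, 1.1, -0.2]
grip_width: 0.503
grip_force: 0.0
[ 0.4517 -0.0495  0.1534] [7.000e-04 7.056e-01 7.086e-01 5.000e-04] [-0.109  0.202 -0.255  1.112 -0.     1.457]
```

View pics/k3.png

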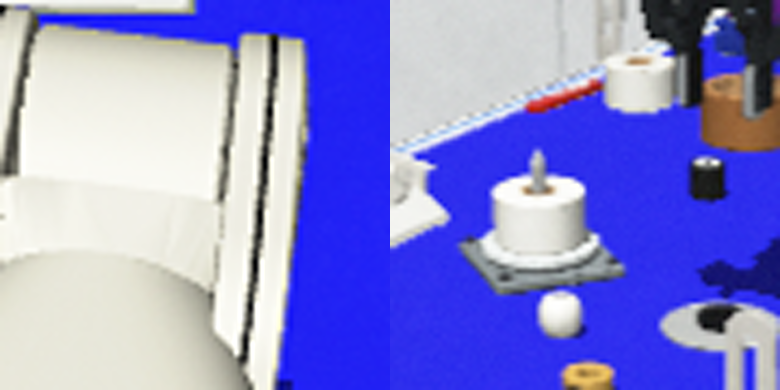

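```bash
python3 -m jog '[[[0,0,-3],[0,0,0]],[[0,0,-3],[0,0,0]],[[0,0,-3],[0,0,0]],[[0,0,-2.5],[0,0,0]],[[0,0,-1.5],[0,0,0]],[[0,0,-1],[0,0,0]],[[0,0,-0.6],[0,0,0]],[[0,0,0],[0,0,0]],[[0,0,0],[0,0,0]],[[0,0,0],[0,0,0]]]'
```

```text
t: 10.23
ee_pos: [0.4537, -0.0498, 0.007]
tool_rot: [0.001, 0.706, 0.709, 0.001]
contact_force: [0.5, -0.3, -0.1]
grip_width: 0.501
grip_force: 0.0
```

```bash
python3 -m jog '[[[0,0,-0.1],[0,0,0]],[[0,0,-0.1],[0,0,0]],[[0,0,0],[0,0,0]]]'; python3 -m jog '[[[0,0,0],[0,0,0]],[[0,0,0],[0,0,0]],[[0,0,0],[0,0,0]],[[0,0,0],[0,0,0]],[[0,0,0],[0,0,0]],[[0,0,0],[0,0,0]]]' 1
```

```text
t: 10.48
ee_pos: [0.4527, -0.0497, 0.0047]
tool_rot: [0.0, 0.706, 0.709, 0.0]
contact_force: [-1.1, 1.2, -0.4]
grip_width: 0.502
grip_force: 0.0
t: 10.98
ee_pos: [0.4531, -0.0496, 0.005]
tool_rot: [0.001, 0.706, 0.709, 0.001]
contact_force: [0.3, 0.1, 6.7]
grip_width: 0.341
grip_force: 58.9
```

```bash
python3 -m jog '[[[0,0,0.5],[0,0,0]],[[0,0,1],[0,0,0]],[[0,0,2],[0,0,0]],[[0,0,3],[0,0,0]],[[0,0,3],[0,0,0]],[[0,0,2.5],[0,0,0]],[[0,0,0],[0,0,0]],[[0,0,0],[0,0,0]]]'
python3 -m jog '[[[1,-0.2,0],[0,0,0]],[[2.6,-0.4,0],[0,0,0]],[[3,-0.5,0],[0,0,0]],[[3,-0.5,0],[0,0,0]],[[3,-0.5,0],[0,0,0]],[[3,-0.4,0],[0,0,0]],[[1.5,-0.2,0],[0,0,0]],[[0.5,-0.1,0],[0,0,0]],[[0,0,0],[0,0,0]],[[0,0,0],[0,0,0]],[[0,0,0],[0,0,0]]]'
python3 look.py 4 270 130 350 210 210 150 300 240
```

```text
t: 11.65
ee_pos: [0.4533, -0.0498, 0.1256]
tool_rot: [0.001, 0.706, 0.709, 0.001]
contact_force: [0.3, 0.7, -2.0]
grip_width: 0.343
grip_force: 59.5
t: 12.57
ee_pos: [0.6265, -0.0774, 0.1233]
tool_rot: [-0.001, 0.706, 0.709, -0.001]
contact_force: [0.5, 0.1, -1.3]
grip_width: 0.34
grip_force: 59.6
[ 0.6265 -0.0774  0.1233] [-0.0012  0.7056  0.7086 -0.001 ] [-0.123  0.563  0.205  1.216 -0.     1.444]
```

View pics/k4.png

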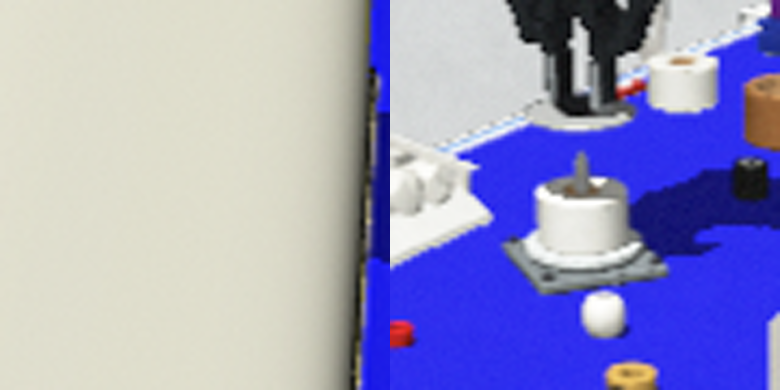

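```bash
python3 -m jog '[[[0,0,-1],[0,0,0]],[[0,0,-1],[0,0,0]],[[0,0,-0.5],[0,0,0]],[[0,0,-0.3],[0,0,0]],[[0,0,-0.3],[0,0,0]],[[0,0,-0.3],[0,0,0]],[[0,0,0],[0,0,0]],[[0,0,0],[0,0,0]]]'; python3 -m jog '[[[0,0,-0.3],[0,0,0]],[[0,0,-0.3],[0,0,0]],[[0,0,-0.3],[0,0,0]],[[0,0,0],[0,0,0]],[[0,0,0],[0,0,0]]]'
```

```text
t: 13.33
ee_pos: [0.6284, -0.0777, 0.0902]
tool_rot: [-0.0, 0.706, 0.709, -0.0]
contact_force: [-0.7, 0.8, -1.1]
grip_width: 0.344
grip_force: 59.6
t: 13.75
ee_pos: [0.6284, -0.078, 0.081]
tool_rot: [0.0, 0.706, 0.709, -0.0]
contact_force: [1.4, -1.2, -1.9]
grip_width: 0.342
grip_force: 59.4
```

```bash
python3 -m jog '[[[0,0,-0.4],[0,0,0]],[[0,0,-0.4],[0,0,0]],[[0,0,-0.3],[0,0,0]],[[0,0,-0.2],[0,0,0]],[[0,0,0],[0,0,0]],[[0,0,0],[0,0,0]]]'; python3 -m jog '[[[0,0,-0.1],[0,0,0]],[[0,0,-0.1],[0,0,0]],[[0,0,0],[0,0,0]],[[0,0,0],[0,0,0]]]'; python3 -m jog '[[[0,0,-0.1],[0,0,0]],[[0,0,0],[0,0,0]],[[0,0,0],[0,0,0]]]'
```

```text
t: 14.25
ee_pos: [0.6285, -0.078, 0.0679]
tool_rot: [0.0, 0.706, 0.708, -0.0]
contact_force: [2.7, -3.4, -3.9]
grip_width: 0.341
grip_force: 59.4
t: 14.58
ee_pos: [0.6286, -0.0779, 0.0666]
tool_rot: [0.0, 0.706, 0.709, 0.0]
contact_force: [2.6, -3.5, -0.0]
grip_width: 0.34
grip_force: 59.8
t: 14.83
ee_pos: [0.6286, -0.0779, 0.0656]
tool_rot: [0.0, 0.706, 0.709, 0.0]
contact_force: [0.6, -3.9, 0.8]
grip_width: 0.342
grip_force: 59.9
```

```bash
python3 -m jog '[[[0,-0.05,-0.1],[0,0,0]],[[0,0,0],[0,0,0]],[[0,0,0],[0,0,0]]]'; python3 -m jog '[[[0,0,-0.1],[0,0,0]],[[0,0,0],[0,0,0]],[[0,0,0],[0,0,0]]]'
```

```text
t: 15.08
ee_pos: [0.6287, -0.078, 0.0651]
tool_rot: [0.0, 0.706, 0.709, 0.0]
contact_force: [0.6, -2.9, 5.0]
grip_width: 0.342
grip_force: 60.4
t: 15.33
ee_pos: [0.6287, -0.078, 0.0651]
tool_rot: [0.001, 0.706, 0.709, 0.001]
contact_force: [-2.3, -2.4, 10.6]
grip_width: 0.34
grip_force: 60.9
```

```bash
python3 -m jog '[[[0,0,0],[0,0,0]],[[0,0,0],[0,0,0]],[[0,0,0],[0,0,0]],[[0,0,0],[0,0,0]],[[0,0,0.5],[0,0,0]],[[0,0,1],[0,0,0]],[[0,0,2],[0,0,0]],[[0,0,3],[0,0,0]],[[0,0,3],[0,0,0]],[[0,0,1],[0,0,0]],[[0,0,0],[0,0,0]]]' 0
python3 -m jog '[[[-2,2,0],[0,0,6.5]],[[-2.4,2.5,0],[0,0,6.5]],[[-2.4,2.5,0],[0,0,0]],[[-2.4,2.5,0],[0,0,0]],[[-2.4,2.5,0],[0,0,0]],[[-2.4,2.5,0],[0,0,0]],[[-2.1,2.2,0],[0,0,0]],[[0,0,0],[0,0,0]],[[0,0,0],[0,0,0]]]'
python3 look.py 5 215 205 260 250 220 150 310 240
```

```text
t: 16.25
ee_pos: [0.631, -0.0784, 0.1733]
tool_rot: [0.003, 0.706, 0.709, 0.003]
contact_force: [0.3, -0.5, 0.5]
grip_width: 0.503
grip_force: 0.0
t: 17.0
ee_pos: [0.4657, 0.0897, 0.1674]
tool_rot: [-0.001, 0.62, 0.785, -0.001]
contact_force: [0.5, -0.2, 0.1]
grip_width: 0.502
grip_force: 0.0
[0.4657 0.0897 0.1674] [-6.000e-04  6.198e-01  7.848e-01 -8.000e-04] [ 0.19   0.231 -0.179  1.163 -0.     1.527]
```

View pics/k5.png

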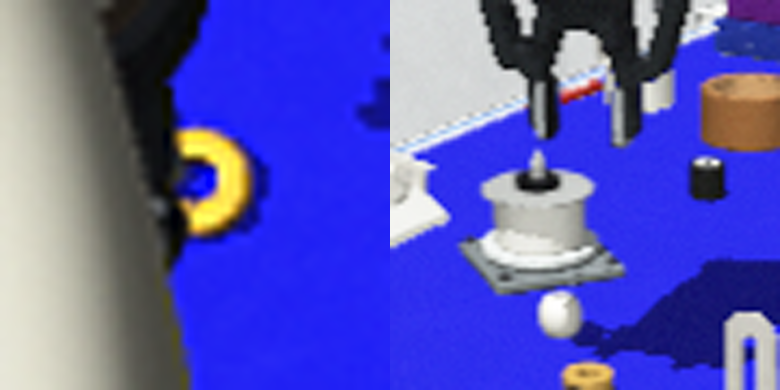

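```bash
python3 -m jog '[[[0,0,-3],[0,0,0]],[[0,0,-3],[0,0,0]],[[0,0,-3],[0,0,0]],[[0,0,-3],[0,0,0]],[[0,0,-2],[0,0,0]],[[0,0,-1],[0,0,0]],[[0,0,-0.8],[0,0,0]],[[0,0,-0.4],[0,0,0]],[[0,0,0],[0,0,0]],[[0,0,0],[0,0,0]],[[0,0,0],[0,0,0]]]'; python3 -m jog '[[[0,0,0],[0,0,0]],[[0,0,0],[0,0,0]],[[0,0,0],[0,0,0]],[[0,0,0],[0,0,0]],[[0,0,0],[0,0,0]],[[0,0,0],[0,0,0]]]' 1
python3 look.py 6 215 205 260 250 230 190 300 260
```

```text
t: 18.02
ee_pos: [0.4685, 0.0888, 0.0071]
tool_rot: [0.001, 0.621, 0.784, 0.001]
contact_force: [0.0, 0.5, 0.2]
grip_width: 0.502
grip_force: 0.0
t: 18.52
ee_pos: [0.4686, 0.0891, 0.0074]
tool_rot: [0.001, 0.621, 0.784, 0.001]
contact_force: [0.1, -0.2, 6.1]
grip_width: 0.347
grip_force: 59.3
[0.4686 0.0891 0.0074] [0.001  0.6208 0.7839 0.001 ] [ 0.188  0.42  -0.393  0.755 -0.     1.528]
```

View pics/k6.png

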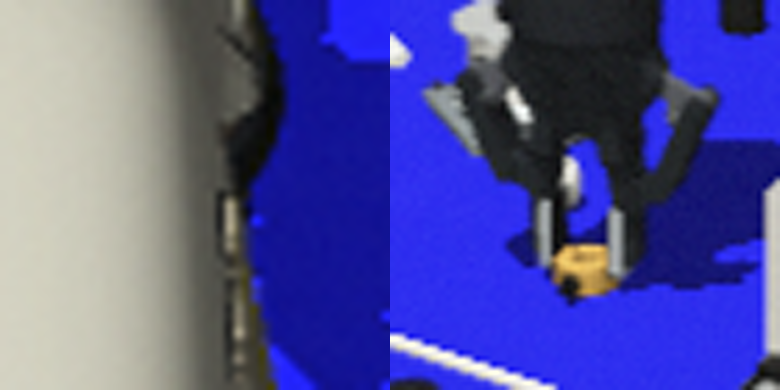

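```bash
python3 -m jog '[[[0,0,0.5],[0,0,0]],[[0,0,1],[0,0,0]],[[0,0,2],[0,0,0]],[[0,0,3],[0,0,0]],[[0,0,3],[0,0,0]],[[0,0,2.5],[0,0,0]],[[0,0,0],[0,0,0]],[[0,0,0],[0,0,0]]]'
python3 -m jog '[[[1.5,-1.5,0],[0,0,0]],[[2.4,-2.5,0],[0,0,0]],[[2.4,-2.5,0],[0,0,0]],[[2.4,-2.5,0],[0,0,0]],[[2.4,-2.5,0],[0,0,0]],[[2.4,-2.5,0],[0,0,0]],[[1.6,-1.7,0],[0,0,0]],[[1,-1,0],[0,0,0]],[[0,0,0],[0,0,0]],[[0,0,0],[0,0,0]],[[0,0,0],[0,0,0]]]'
python3 -m jog '[[[0,0,-0.5],[0,0,0]],[[0,0,-0.5],[0,0,0]],[[0,0,-0.5],[0,0,0]],[[0,0,-0.5],[0,0,0]],[[0,0,-0.2],[0,0,0]],[[0,0,0],[0,0,0]],[[0,0,0],[0,0,0]]]'
python3 look.py 7 215 205 260 250 220 150 290 220
```

```text
t: 19.28
ee_pos: [0.4682, 0.0891, 0.1277]
tool_rot: [0.001, 0.621, 0.784, 0.001]
contact_force: [-0.0, 0.4, -1.6]
grip_width: 0.342
grip_force: 59.5
t: 20.2
ee_pos: [0.6266, -0.0774, 0.1245]
tool_rot: [-0.002, 0.621, 0.784, -0.001]
contact_force: [0.1, 0.5, -0.9]
grip_width: 0.342
grip_force: 59.5
t: 20.78
ee_pos: [0.6282, -0.078, 0.1042]
tool_rot: [-0.0, 0.621, 0.784, -0.0]
contact_force: [0.9, 0.4, -0.4]
grip_width: 0.344
grip_force: 59.5
[ 0.6282 -0.078   0.1042] [-1.000e-04  6.208e-01  7.840e-01 -1.000e-04] [-0.124  0.578  0.179  1.172  0.     1.216]
```

View pics/k7.png

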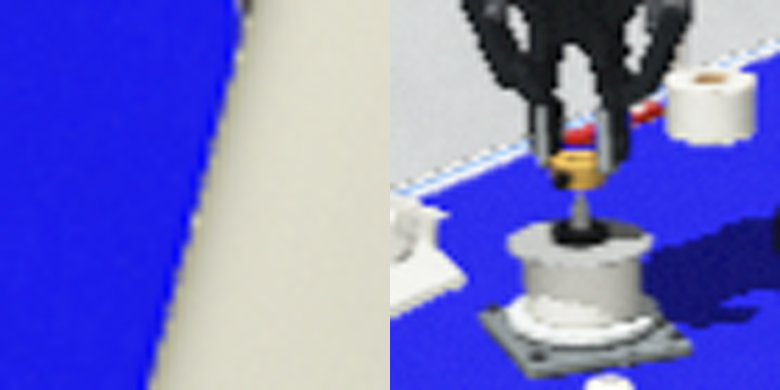

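```bash
python3 -m jog '[[[0,0,-0.3],[0,0,0]],[[0,0,-0.3],[0,0,0]],[[0,0,-0.3],[0,0,0]],[[0,0,-0.3],[0,0,0]],[[0,0,-0.3],[0,0,0]],[[0,0,0],[0,0,0]],[[0,0,0],[0,0,0]]]'; python3 -m jog '[[[0,0,-0.3],[0,0,0]],[[0,0,-0.2],[0,0,0]],[[0,0,-0.1],[0,0,0]],[[0,0,0],[0,0,0]],[[0,0,0],[0,0,0]]]'
```

```text
t: 21.47
ee_pos: [0.6281, -0.0781, 0.0889]
tool_rot: [-0.0, 0.621, 0.784, -0.0]
contact_force: [-0.6, 1.0, -1.1]
grip_width: 0.341
grip_force: 59.5
t: 21.88
ee_pos: [0.6284, -0.0782, 0.0832]
tool_rot: [0.0, 0.621, 0.784, -0.0]
contact_force: [-0.1, -0.1, -1.1]
grip_width: 0.342
grip_force: 59.5
```

```bash
python3 -m jog '[[[0,0,-0.1],[0,0,0]],[[0,0,-0.1],[0,0,0]],[[0,0,0],[0,0,0]],[[0,0,0],[0,0,0]]]'; python3 -m jog '[[[0,0,-0.1],[0,0,0]],[[0,0,0],[0,0,0]],[[0,0,0],[0,0,0]]]'; python3 -m jog '[[[0,0,-0.1],[0,0,0]],[[0,0,0],[0,0,0]],[[0,0,0],[0,0,0]]]'
```

```text
t: 22.22
ee_pos: [0.6284, -0.0782, 0.0812]
tool_rot: [0.0, 0.621, 0.784, -0.0]
contact_force: [0.0, 0.9, -1.1]
grip_width: 0.342
grip_force: 59.5
t: 22.47
ee_pos: [0.6284, -0.0781, 0.0803]
tool_rot: [0.0, 0.621, 0.784, -0.0]
contact_force: [-0.3, 0.6, -0.6]
grip_width: 0.347
grip_force: 59.5
t: 22.72
ee_pos: [0.6285, -0.0781, 0.0794]
tool_rot: [0.0, 0.621, 0.784, 0.0]
contact_force: [0.3, -0.0, 0.4]
grip_width: 0.346
grip_force: 59.6
```

```bash
python3 -m jog '[[[0,0,-0.1],[0,0,0]],[[0,0,0],[0,0,0]],[[0,0,0],[0,0,0]]]'; python3 -m jog '[[[0,0,-0.05],[0,0,0]],[[0,0,0],[0,0,0]],[[0,0,0],[0,0,0]]]'
```

```text
t: 22.97
ee_pos: [0.6285, -0.0782, 0.0791]
tool_rot: [0.0, 0.621, 0.784, 0.0]
contact_force: [-1.7, 0.0, 4.5]
grip_width: 0.342
grip_force: 60.0
t: 23.22
ee_pos: [0.6286, -0.0781, 0.079]
tool_rot: [0.0, 0.621, 0.784, 0.0]
contact_force: [-1.9, 0.1, 6.6]
grip_width: 0.344
grip_force: 60.3
```

```bash
python3 -m jog '[[[0,0,0],[0,0,0]],[[0,0,0],[0,0,0]],[[0,0,0],[0,0,0]],[[0,0,0],[0,0,0]],[[0,0,0.5],[0,0,0]],[[0,0,1],[0,0,0]],[[0,0,2],[0,0,0]],[[0,0,3],[0,0,0]],[[0,0,2],[0,0,0]],[[0,0,0],[0,0,0]],[[0,0,0],[0,0,0]]]' 0
python3 -m jog '[[[-0.3,-2,0],[0,0,-6.5]],[[-0.3,-3,0],[0,0,-6.5]],[[-0.3,-3,0],[0,0,0]],[[-0.3,-3,0],[0,0,0]],[[-0.3,-3,0],[0,0,0]],[[-0.3,-3,0],[0,0,0]],[[-0.3,-3,0],[0,0,0]],[[0,0,0],[0,0,0]],[[0,0,0],[0,0,0]],[[0,0,0],[0,0,0]]]'
python3 - <<'E'
from h import *
p=np.load("side5p.npy")
e,hs,c=blob(p,lambda a:(a[...,1]<80)&(a[...,2]>150),(284,182,302,194));print(e,proj("side",[.6067,-.2785,.03]))
e,hs,c=blob(p,lambda a:(a[...,2]<100),(282,182,304,200));print(c.min(0),c.max(0),proj("side",[.6067,-.2785,.015]))
p,_=ctrl.snapshot("side");np.save("side8p.npy",p)
for bx,nm in(((320,170,360,210),"stand"),):
    e,hs,c=blob(p,lambda a:(a[...,0]>15)&(a[...,0]<40)&(a[...,1]>100)&(a[...,2]>100),(325,175,362,200));print(e,c.min(0),c.max(0))
print([proj("side",q).round(1) for q in([.475,-.4155,.072],[.475,-.4155,.024],[.475,-.4155,.012])])
for v in range(175,188,2):print(v,(p[v,335:355,2].astype(int)-p[v,335:355,0]))
E
```

```text
t: 24.13
ee_pos: [0.6298, -0.0783, 0.1656]
tool_rot: [0.002, 0.621, 0.784, 0.001]
contact_force: [0.1, -0.3, 0.2]
grip_width: 0.502
grip_force: 0.0
t: 24.97
ee_pos: [0.6066, -0.2777, 0.1615]
tool_rot: [-0.001, 0.706, 0.708, -0.0]
contact_force: [-0.3, 1.3, -0.0]
grip_width: 0.502
grip_force: 0.0
[292.68 186.93   1.73   6.01] [292.68672486 186.81226049]
[289.5        187.66666667] [297.33333333 196.16666667] [292.66373829 190.81762135]
[342.93 188.33   8.64  18.67] [335.16666667 184.16666667] [352.5        193.16666667]
[array([343.9, 171.8]), array([343.3, 184.5]), array([343.1, 187.7])]
175 [192 194 193 194 192 195 192 184  87  22 127 192 195 193 191 192 191 194
 193 195]
177 [191 191 190 190 190 191 193 184  83  24 127 188 191 193 191 188 190 192
 190 193]
179 [167 190 190 192 192 189 191 181  86  45 150 190 192 189 190 191 190 190
 190 189]
181 [ 93  95 105 117 166 192 192 168  55  48 156 193 195 192 190 191 189 190
 190 192]
183 [ 94  93  93  82  45  36  46  33   7   0  83 142 169 193 189 191 191 191
 192 194]
185 [ -5 -74 -87 -93 -90 -84 -40  -4   0  -1  -5 -40 -90 -86 -66 -19  40 154
 190 189]
187 [ -75 -102  -99  -97  -91  -88  -89  -88  -82  -79  -85  -87  -91  -88
  -89  -99 -102  -59   48   90]
```

```bash
python3 -m jog '[[[0,0,-3],[0,0,0]],[[0,0,-3],[0,0,0]],[[0,0,-3],[0,0,0]],[[0,0,-2.5],[0,0,0]],[[0,0,-2],[0,0,0]],[[0,0,-1],[0,0,0]],[[0,0,-0.5],[0,0,0]],[[0,0,-0.3],[0,0,0]],[[0,0,0],[0,0,0]],[[0,0,0],[0,0,0]],[[0,0,0],[0,0,0]]]'; python3 -m jog '[[[0,0,0],[0,0,0]],[[0,0,0],[0,0,0]],[[0,0,0],[0,0,0]],[[0,0,0],[0,0,0]],[[0,0,0],[0,0,0]],[[0,0,0],[0,0,0]]]' 1
python3 - <<'E'
from h import *
p=np.load("top0p.npy").astype(int)
for z in(.024,.04,.06,.072):print(z,proj("top",[.475,-.4155,z]).round(2))
print((p[218:231,426:443,0]-p[218:231,426:443,2]))
E
```

```text
t: 25.93
ee_pos: [0.6085, -0.2786, 0.0116]
tool_rot: [0.001, 0.706, 0.709, 0.001]
contact_force: [-0.2, -0.3, -0.2]
grip_width: 0.496
grip_force: 0.0
t: 26.43
ee_pos: [0.6087, -0.2787, 0.0115]
tool_rot: [0.002, 0.706, 0.709, 0.001]
contact_force: [0.6, 0.5, 6.8]
grip_width: 0.328
grip_force: 59.0
0.024 [431.56 225.87]
0.04 [433.77 224.82]
0.06 [436.64 223.45]
0.072 [438.41 222.61]
[[ 250  250  249  249  248  249  249  249  249  250  251  255  250   18
  -207 -222 -214]
 [ 249  249  249  249  249  249  249  250  250  250  250  251  255  250
    33 -202 -217]
 [ 249  249  250  250  250  250  250  250  250  250  250  250  250  255
   245 -151 -225]
 [ 249  250  250  251  251  251  250  250  251  253  253  252  251  252
   255   38 -201]
 [ 249  250  250  241  202  181  185  247  255  255  166  126  178  239
   255  255   18]
 [ 250  251  213   51  -11  -20  -23   94  141   13  -23  -24   37  206
   252  255   39]
 [ 251  253   56   -8   -8   -4   -6  -10  -12  -11  -11  -19  111  250
   252  255  254]
 [ 252  176   -7   -8   -2   -1   -2   -1   -5   -7   62   72  239  254
   251  254  251]
 [ 252  143    5   -4    0   -1   -1   -3   -8   66  141  154  153  249
   251  252  252]
 [ 251  182   -2   -6   -2   -2   -1   -2  -13   78  149  155  253  253
   251  254  252]
 [ 251  253   41  -17  -10   -8   -6  -12   18  197  255  255  253  251
   251  253  253]
 [ 250  251  254   99  -13  -16  -20   49  177  248  250  250  250  250
   250  253  250]
 [ 249  250  251  254  235  224  161  250  252  250  250  250  250  250
   251  253  243]]
```

```bash
python3 -m jog '[[[0,0,0.5],[0,0,0]],[[0,0,1],[0,0,0]],[[0,0,2],[0,0,0]],[[0,0,3],[0,0,0]],[[0,0,2.5],[0,0,0]],[[0,0,1],[0,0,0]],[[0,0,0],[0,0,0]],[[0,0,0],[0,0,0]]]'
python3 -m jog '[[[-1,-1,0],[0,0,0]],[[-2.2,-2.3,0],[0,0,0]],[[-2.2,-2.3,0],[0,0,0]],[[-2.2,-2.3,0],[0,0,0]],[[-2.2,-2.3,0],[0,0,0]],[[-2.2,-2.3,0],[0,0,0]],[[-1.2,-1.2,0],[0,0,0]],[[0,0,0],[0,0,0]],[[0,0,0],[0,0,0]],[[0,0,0],[0,0,0]]]'
python3 - <<'E'
from h import *
p,_=ctrl.snapshot("side");np.save("side9p.npy",p);ee=ctrl.observe()["ee_pos"];print(ee,ctrl.observe()["tool_rot"])
q=[ee[0],ee[1],ee[2]+.0035];print(proj("side",q),proj("side",[.475,-.4153,.07]))
e,hs,c=blob(p,lambda a:(a[...,2]<110),(325,140,365,172));print(e,c.min(0),c.max(0))
for v in range(156,178,2):print(v,p[v,333:356].sum(1))
E
```

```text
t: 27.1
ee_pos: [0.6072, -0.2781, 0.1097]
tool_rot: [0.0, 0.706, 0.709, 0.0]
contact_force: [0.0, -1.1, -2.8]
grip_width: 0.327
grip_force: 59.2
t: 27.93
ee_pos: [0.4744, -0.4145, 0.1082]
tool_rot: [-0.002, 0.706, 0.708, 0.0]
contact_force: [0.1, 0.6, -0.4]
grip_width: 0.331
grip_force: 59.2
[ 0.47513213 -0.41420433  0.10857435] [-1.11603955e-03  7.05379905e-01  7.08828569e-01  6.13966485e-05]
[344.23750086 161.10159249] [343.85994945 172.38812704]
[345.59 148.76  25.92  39.33] [325. 140.] [364.83333333 166.16666667]
156 [249 242 234 245 189 335 387 152  62 142 224 235 235 223 267 383 359 116
  70  55 170 239 229]
158 [215 211 216 225 178 353 398 133 109 237 369 384 360 338 329 417 361 123
  75 137 245 292 325]
160 [240 254 267 267 252 399 394 143  70  80  82  93  89  92 274 420 310 104
  86 164 285 323 348]
162 [220 227 217 203 212 235 236 150  74  91  86  90  89  90 248 380 370 311
 267 224 210 214 202]
164 [203 216 204 209 200 208 219 175  84  76  76  73  82  84  66 159 216 251
 248 221 220 223 222]
166 [209 214 215 225 222 225 216 216 215 214 202 201 188 193 217 208 218 227
 219 229 222 222 225]
168 [304 251 225 177 195 199 202 219 220 217 241 319 342 320 339 368 373 309
 209 208 219 211 206]
170 [324 321 324 330 319 322 330 326 319 319 317 321 302 255 213 182 203 198
 204 205 204 218 215]
172 [317 328 326 323 323 322 323 320 329 326 319 318 320 332 322 324 326 324
 315 327 312 314 316]
174 [322 326 326 320 322 316 320 323 323 324 476 466 355 325 323 328 322 318
 327 319 317 322 322]
176 [319 319 326 322 313 320 320 325 321 312 410 446 382 332 281 185 191 167
 145 132 146 144 151]
```

```bash
python3 -m jog '[[[0.05,-0.05,-0.5],[0,0,0]],[[0,0,-1],[0,0,0]],[[0,0,-0.5],[0,0,0]],[[0,0,-0.3],[0,0,0]],[[0,0,-0.2],[0,0,0]],[[0,0,0],[0,0,0]],[[0,0,0],[0,0,0]],[[0,0,0],[0,0,0]]]';python3 -m jog '[[[0,0,-0.3],[0,0,0]],[[0,0,-0.3],[0,0,0]],[[0,0,-0.3],[0,0,0]],[[0,0,0],[0,0,0]],[[0,0,0],[0,0,0]]]'
```

```text
t: 28.65
ee_pos: [0.4761, -0.4158, 0.0851]
tool_rot: [0.0, 0.706, 0.709, 0.0]
contact_force: [0.4, 0.1, -0.4]
grip_width: 0.327
grip_force: 59.2
t: 29.07
ee_pos: [0.4756, -0.4154, 0.0754]
tool_rot: [-0.0, 0.706, 0.709, -0.0]
contact_force: [0.1, -0.1, -0.7]
grip_width: 0.33
grip_force: 59.2
```

Bottom at 0.064 and no force; continue.

```bash
python3 -m jog '[[[0,0,-0.3],[0,0,0]],[[0,0,-0.3],[0,0,0]],[[0,0,-0.3],[0,0,0]],[[0,0,0],[0,0,0]],[[0,0,0],[0,0,0]]]';python3 -m jog '[[[0,0,-0.6],[0,0,0]],[[0,0,-0.6],[0,0,0]],[[0,0,-0.6],[0,0,0]],[[0,0,-0.6],[0,0,0]],[[0,0,-0.2],[0,0,0]],[[0,0,-0.1],[0,0,0]],[[0,0,0],[0,0,0]],[[0,0,0],[0,0,0]]]'
```

```text
t: 29.48
ee_pos: [0.4756, -0.4154, 0.0663]
tool_rot: [-0.0, 0.706, 0.709, -0.0]
contact_force: [-0.8, 0.6, -0.3]
grip_width: 0.328
grip_force: 59.2
t: 30.15
ee_pos: [0.4755, -0.4153, 0.0393]
tool_rot: [-0.001, 0.706, 0.709, -0.0]
contact_force: [-1.7, 1.4, -1.4]
grip_width: 0.329
grip_force: 59.2
```

```bash
python3 -m jog '[[[0,0,-0.1],[0,0,0]],[[0,0,-0.1],[0,0,0]],[[0,0,-0.1],[0,0,0]],[[0,0,0],[0,0,0]],[[0,0,0],[0,0,0]]]';python3 -m jog '[[[0,0,-0.1],[0,0,0]],[[0,0,0],[0,0,0]],[[0,0,0],[0,0,0]]]'
```

```text
t: 30.57
ee_pos: [0.4755, -0.4155, 0.0369]
tool_rot: [-0.0, 0.706, 0.709, -0.0]
contact_force: [-4.2, 2.5, 2.1]
grip_width: 0.329
grip_force: 59.6
t: 30.82
ee_pos: [0.4755, -0.4155, 0.0358]
tool_rot: [-0.0, 0.706, 0.709, -0.0]
contact_force: [-4.4, 2.0, 2.4]
grip_width: 0.331
grip_force: 59.6
```

```bash
python3 -m jog '[[[0,0,-0.1],[0,0,0]],[[0,0,0],[0,0,0]],[[0,0,0],[0,0,0]]]'
```

```text
t: 31.07
ee_pos: [0.4755, -0.4156, 0.0354]
tool_rot: [-0.0, 0.706, 0.709, -0.0]
contact_force: [-4.7, 3.5, 4.1]
grip_width: 0.33
grip_force: 59.9
```

```bash
python3 -m jog '[[[-0.05,0.03,-0.1],[0,0,0]],[[0,0,0],[0,0,0]],[[0,0,0],[0,0,0]]]'
```

```text
t: 31.32
ee_pos: [0.4755, -0.4155, 0.0353]
tool_rot: [0.001, 0.706, 0.709, -0.0]
contact_force: [-5.4, 4.0, 7.5]
grip_width: 0.332
grip_force: 60.2
```

```bash
python3 -m jog '[[[0,0,0],[0,0,0]],[[0,0,0],[0,0,0]],[[0,0,0],[0,0,0]],[[0,0,0],[0,0,0]],[[0,0,0.5],[0,0,0]],[[0,0,1.5],[0,0,0]],[[0,0,3],[0,0,0]],[[0,0,3],[0,0,0]],[[0,0,3],[0,0,0]],[[0,0,2.5],[0,0,0]],[[0,0,0],[0,0,0]],[[0,0,0],[0,0,0]]]' 0
python3 - <<'E'
from h import *
p,_=ctrl.snapshot("side");print(ctrl.observe()["ee_pos"])
e,hs,c=blob(p,lambda a:((a[...,0]<12)|(a[...,0]>168))&(a[...,1]>120),(202,216,222,238));print(e,c.min(0),c.max(0))
c0=[.648,.107]
t=np.linspace(0,6.28,60);Q=np.array([proj("side",[c0[0]+.0115*np.cos(a),c0[1]+.0115*np.sin(a),z]) for z in(0,.012) for a in t]);print(Q.min(0),Q.max(0),proj("side",[*c0,.006]))
Q=np.array([proj("top",[c0[0]+.0115*np.cos(a),c0[1]+.0115*np.sin(a),z]) for z in(0,.012) for a in t]);print(Q.min(0),Q.max(0))
e,hs,c=blob(np.load("top0p.npy"),lambda a:((a[...,0]<12)|(a[...,0]>168))&(a[...,1]>120),(222,148,246,172));print(e,c.min(0),c.max(0))
e,hs,c=blob(p,lambda a:a[...,2]<100,(330,165,358,196));print("roller",c.min(0),c.max(0))
E
```

```text
t: 32.32
ee_pos: [0.4767, -0.4164, 0.1716]
tool_rot: [0.003, 0.706, 0.709, 0.0]
contact_force: [-0.4, 0.3, -0.4]
grip_width: 0.501
grip_force: 0.0
[ 0.47577562 -0.4155919   0.16954339]
[211.2  226.72   5.61   7.1 ] [208.33333333 224.33333333] [214.83333333 229.66666667]
[207.81323401 223.20159711] [215.90492333 230.00464435] [211.87032575 226.58092519]
[229.36394507 156.05666951] [238.27458281 165.47384753]
[233.62 160.18   7.63   7.85] [230.16666667 156.83333333] [237.83333333 164.33333333]
roller [338.66666667 177.33333333] [350.16666667 186.33333333]
```

```bash
python3 -m jog '[[[0.6,1.9,0],[0,0,0]],[[1.2,3.6,0],[0,0,0]],[[1.2,3.6,0],[0,0,0]],[[1.2,3.6,0],[0,0,0]],[[1.2,3.6,0],[0,0,0]],[[1.2,3.6,0],[0,0,0]],[[1.2,3.6,0],[0,0,0]],[[1.2,3.6,0],[0,0,0]],[[1.2,3.6,0],[0,0,0]],[[1.2,3.6,0],[0,0,0]],[[1.2,3.6,0],[0,0,0]],[[1.2,3.6,0],[0,0,0]]]'
python3 -m jog '[[[1.2,3.6,0],[0,0,0]],[[1.2,3.6,0],[0,0,0]],[[1.2,3.6,0],[0,0,0]],[[0,0,0],[0,0,0]],[[0,0,0],[0,0,0]],[[0,0,0],[0,0,0]],[[0,0,0],[0,0,0]]]'
```

```text
t: 33.37
ee_pos: [0.6126, 0.0015, 0.1668]
tool_rot: [-0.001, 0.706, 0.709, -0.001]
contact_force: [-0.1, -0.5, -0.6]
grip_width: 0.502
grip_force: 0.0
t: 33.95
ee_pos: [0.6486, 0.1064, 0.1677]
tool_rot: [-0.001, 0.706, 0.708, -0.001]
contact_force: [-1.4, 0.1, 1.0]
grip_width: 0.499
grip_force: 0.0
```

```bash
python3 -m jog '[[[0,0.05,-3],[0,0,0]],[[0,0,-3],[0,0,0]],[[0,0,-3],[0,0,0]],[[0,0,-3],[0,0,0]],[[0,0,-2],[0,0,0]],[[0,0,-1],[0,0,0]],[[0,0,-0.7],[0,0,0]],[[0,0,-0.4],[0,0,0]],[[0,0,0],[0,0,0]],[[0,0,0],[0,0,0]],[[0,0,0],[0,0,0]]]'
```

```text
t: 34.87
ee_pos: [0.6507, 0.1083, 0.0096]
tool_rot: [0.001, 0.706, 0.709, 0.001]
contact_force: [0.6, -0.6, -0.2]
grip_width: 0.5
grip_force: 0.0
```

```bash
python3 -m jog '[[[0,0,-0.3],[0,0,0]],[[0,0,-0.2],[0,0,0]],[[0,0,0],[0,0,0]],[[0,0,0],[0,0,0]]]';python3 -m jog '[[[0,0,0],[0,0,0]],[[0,0,0],[0,0,0]],[[0,0,0],[0,0,0]],[[0,0,0],[0,0,0]],[[0,0,0],[0,0,0]],[[0,0,0],[0,0,0]]]' 1
```

```text
t: 35.2
ee_pos: [0.6492, 0.1083, 0.0027]
tool_rot: [-0.0, 0.706, 0.709, -0.0]
contact_force: [0.3, 0.1, -0.7]
grip_width: 0.501
grip_force: 0.0
t: 35.7
ee_pos: [0.6496, 0.1082, 0.0031]
tool_rot: [0.0, 0.706, 0.709, 0.0]
contact_force: [0.0, 0.8, 2.0]
grip_width: 0.229
grip_force: 58.7
```

```bash
python3 -m jog '[[[0,0,0.5],[0,0,0]],[[0,0,1.5],[0,0,0]],[[0,0,3],[0,0,0]],[[0,0,3],[0,0,0]],[[0,0,3],[0,0,0]],[[0,0,3],[0,0,0]],[[0,0,0],[0,0,0]],[[0,0,0],[0,0,0]],[[-0.7,-1.9,0],[0,0,0]],[[-1.2,-3.6,0],[0,0,0]],[[-1.2,-3.6,0],[0,0,0]],[[-1.2,-3.6,0],[0,0,0]]]'
python3 -m jog '[[[-1.2,-3.6,0],[0,0,0]],[[-1.2,-3.6,0],[0,0,0]],[[-1.2,-3.6,0],[0,0,0]],[[-1.2,-3.6,0],[0,0,0]],[[-1.2,-3.6,0],[0,0,0]],[[-1.2,-3.6,0],[0,0,0]],[[-1.2,-3.6,0],[0,0,0]],[[-1.2,-3.6,0],[0,0,0]],[[-1.2,-3.6,0],[0,0,0]],[[-1.2,-3.6,0],[0,0,0]],[[-1.2,-3.6,0],[0,0,0]],[[0,0,0],[0,0,0]]]'
python3 -m jog '[[[0,0,-1],[0,0,0]],[[0,0,-2],[0,0,0]],[[0,0,-1.5],[0,0,0]],[[0,0,-0.8],[0,0,0]],[[0,0,0],[0,0,0]],[[0,0,0],[0,0,0]],[[0,0,0],[0,0,0]]]'
```

```text
t: 36.7
ee_pos: [0.6045, -0.0195, 0.1408]
tool_rot: [-0.001, 0.705, 0.709, -0.001]
contact_force: [0.8, 0.2, -0.6]
grip_width: 0.222
grip_force: 58.7
t: 37.7
ee_pos: [0.4705, -0.4208, 0.1407]
tool_rot: [-0.001, 0.708, 0.706, -0.002]
contact_force: [0.2, 0.2, 0.1]
grip_width: 0.234
grip_force: 58.7
t: 38.28
ee_pos: [0.4751, -0.4144, 0.0903]
tool_rot: [0.0, 0.705, 0.709, 0.0]
contact_force: [0.5, 0.8, -0.8]
grip_width: 0.23
grip_force: 58.7
```

```bash
python3 - <<'E'
from h import *
p,_=ctrl.snapshot("side");ee=ctrl.observe()["ee_pos"];print(ee)
print(proj("side",ee+[0,0,.003]),proj("side",[.475,-.4153,.066]))
e,hs,c=blob(p,lambda a:((a[...,0]<15)|(a[...,0]>165))&(a[...,1]>100)&(a[...,2]>60),(330,155,358,178));print(e,c.min(0)-.42,c.max(0)-.42)
for v in range(170,178):print(v,p[v,338:352,2].astype(int)-p[v,338:352,0])
E
```

```text
[ 0.47525734 -0.4147969   0.09083258]
[344.04108464 166.00748128] [343.80855106 173.45604483]
[343.21 165.93   4.3    5.42] [340.41333333 163.58      ] [345.74666667 168.24666667]
170 [189 188 182 185 189 187 188 146  62  72  83  91  94 100]
171 [192 189 189 191 188 192 192 186 183 186 188 190 191 147]
172 [193 192 192 193 191 180 161 180 190 192 194 191 189 187]
173 [191 193 194 193 192 148  89 156 193 192 190 192 194 189]
174 [192 191 193 193 191  95  22 130 192 194 191 194 193 191]
175 [194 193 189 191 183  69  20 120 195 194 191 193 189 190]
176 [192 181 145  78  48   9   2  33 123 142 114 114 110 112]
177 [192 159  49   4  -1  -5  -2  -5   7  39  70  93  90  92]
```

```bash
python3 -m jog '[[[0,0,-0.5],[0,0,0]],[[0,0,-0.5],[0,0,0]],[[0,0,-0.3],[0,0,0]],[[0,0,-0.3],[0,0,0]],[[0,0,0],[0,0,0]],[[0,0,0],[0,0,0]]]';python3 -m jog '[[[0,0,-0.3],[0,0,0]],[[0,0,-0.3],[0,0,0]],[[0,0,-0.2],[0,0,0]],[[0,0,0],[0,0,0]],[[0,0,0],[0,0,0]]]'
```

```text
t: 38.83
ee_pos: [0.4741, -0.4147, 0.0734]
tool_rot: [-0.0, 0.706, 0.709, 0.0]
contact_force: [-0.1, -0.3, 0.2]
grip_width: 0.223
grip_force: 58.7
t: 39.25
ee_pos: [0.4742, -0.4147, 0.0655]
tool_rot: [-0.0, 0.706, 0.709, -0.0]
contact_force: [0.2, -0.3, -0.4]
grip_width: 0.23
grip_force: 58.7
```

```bash
python3 -m jog '[[[0,0,-0.3],[0,0,0]],[[0,0,-0.2],[0,0,0]],[[0,0,-0.1],[0,0,0]],[[0,0,0],[0,0,0]],[[0,0,0],[0,0,0]]]';python3 -m jog '[[[0,0,-0.1],[0,0,0]],[[0,0,0],[0,0,0]],[[0,0,0],[0,0,0]]]';python3 -m jog '[[[0,0,-0.1],[0,0,0]],[[0,0,0],[0,0,0]],[[0,0,0],[0,0,0]]]'
```

```text
t: 39.67
ee_pos: [0.4743, -0.4148, 0.0597]
tool_rot: [-0.0, 0.706, 0.709, -0.0]
contact_force: [0.6, 1.2, -0.8]
grip_width: 0.232
grip_force: 58.7
t: 39.92
ee_pos: [0.4744, -0.4148, 0.0588]
tool_rot: [-0.0, 0.706, 0.709, -0.0]
contact_force: [-0.2, 0.3, -0.5]
grip_width: 0.231
grip_force: 58.7
t: 40.17
ee_pos: [0.4743, -0.4148, 0.0577]
tool_rot: [-0.0, 0.706, 0.709, -0.0]
contact_force: [-0.1, -0.3, 0.1]
grip_width: 0.231
grip_force: 58.7
```

```bash
python3 -m jog '[[[0,0,-0.1],[0,0,0]],[[0,0,0],[0,0,0]],[[0,0,0],[0,0,0]]]';python3 -m jog '[[[0,0,-0.05],[0,0,0]],[[0,0,0],[0,0,0]],[[0,0,0],[0,0,0]]]'
```

```text
t: 40.42
ee_pos: [0.4745, -0.4149, 0.0569]
tool_rot: [0.0, 0.706, 0.709, -0.0]
contact_force: [-0.1, 0.1, 0.5]
grip_width: 0.228
grip_force: 58.8
t: 40.67
ee_pos: [0.4745, -0.415, 0.0567]
tool_rot: [0.0, 0.706, 0.709, 0.0]
contact_force: [-1.1, -0.4, 2.4]
grip_width: 0.228
grip_force: 59.0
```

One more hair to confirm contact, then release, rise, swing clear and look.

```bash
python3 -m jog '[[[0,0,-0.1],[0,0,0]],[[0,0,0],[0,0,0]],[[0,0,0],[0,0,0]]]';python3 -m jog '[[[0,0,0],[0,0,0]],[[0,0,0],[0,0,0]],[[0,0,0],[0,0,0]],[[0,0,0],[0,0,0]],[[0,0,0.5],[0,0,0]],[[0,0,1.5],[0,0,0]],[[0,0,3],[0,0,0]],[[0,0,3],[0,0,0]],[[0,0,3],[0,0,0]],[[0,0,3],[0,0,0]],[[0,0,0],[0,0,0]]]' 0
python3 -m jog '[[[-1,3,0],[0,0,0]],[[-1,3,0],[0,0,0]],[[-1,3,0],[0,0,0]],[[-1,3,0],[0,0,0]],[[-1,3,0],[0,0,0]],[[-1,3,0],[0,0,0]],[[-1,3,0],[0,0,0]],[[-1,3,0],[0,0,0]],[[-1,3,0],[0,0,0]],[[-1,3,0],[0,0,0]],[[0,0,0],[0,0,0]],[[0,0,0],[0,0,0]]]'
python3 look.py 99 280 140 460 260 190 150 370 300
```

```text
t: 40.92
ee_pos: [0.4746, -0.4151, 0.0564]
tool_rot: [0.001, 0.706, 0.709, -0.0]
contact_force: [-2.2, 0.5, 6.4]
grip_width: 0.227
grip_force: 59.4
t: 41.83
ee_pos: [0.4771, -0.4172, 0.2033]
tool_rot: [0.006, 0.706, 0.709, 0.0]
contact_force: [0.4, 0.1, -0.2]
grip_width: 0.502
grip_force: 0.0
t: 42.83
ee_pos: [0.3741, -0.1138, 0.1958]
tool_rot: [0.001, 0.705, 0.71, 0.0]
contact_force: [0.3, -0.6, 0.9]
grip_width: 0.501
grip_force: 0.0
[ 0.3741 -0.1138  0.1958] [6.000e-04 7.046e-01 7.096e-01 1.000e-04] [-0.295  0.045 -0.321  1.203 -0.     1.269]
```

View pics/k99.png

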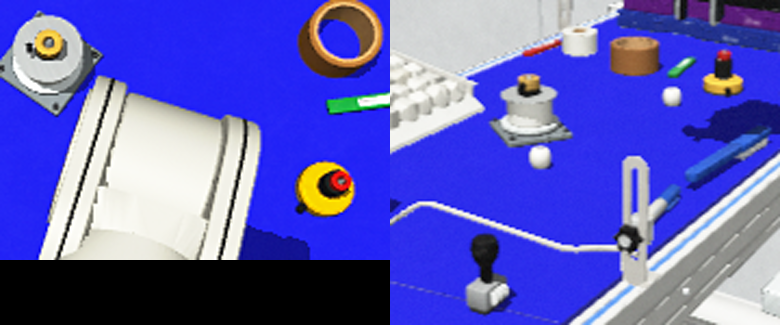

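The final views show the roll, flange and collar stacked on the spindle (top crop at about (45,45)). The roller and red cap are on the pin (top crop (335,185)), and the date stamp is still standing (side crop (485,270)).

```bash
python3 -c "
from station import ctrl
print(ctrl.job_done())"
```

```text
the job is handed in; nothing more can be done
None
```

All five parts are seated as asked (roll, flange disc and collar on the spindle; roller and cap ring on the pin), the date stamp is still standing, and the job was handed in at about 43 s; the hand-in gave no verdict.

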